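Extractor on, then the iron: two keys on a scrap sculptor's bench

TASK

Get the bench ready for soldering. On the four-key keypad, press the large round key (fume extractor) all the way down and let it spring back up, and then press the long bar key (soldering iron) all the way down and let it spring back too. One key at a time, and do not press the square key or the small round key.

Things in the scene. Friction and masses are not known exactly. Their poses are not given: they have to be found in the camera images.
- round_top (a point): Large round key: off-white disc, 36 mm across. Top rests 70 mm above the bench, 14 mm above its plate. Goes straight down 8 mm to a hard stop against a spring (1.5 N at first, 5 N at the bottom), springs back when let go. Point: centre of its top face, moves with it; z up, y along the keypad's 170 mm side, x along its 220 mm side, away from the robot.
- bar_top (a point): Long bar key: off-white, 60 mm along y by 20 mm along x. Same heights, travel and spring as the large round key. Point: centre of its top face, moves with it; z up, y along the keypad's 170 mm side, x along its 220 mm side, away from the robot.
- square_top (a point): Square key, off-white, 28 x 28 mm, not to be pressed. Heights, travel, spring and point as for the large round key. The keypad: a grey painted case 220 x 170 x 50 mm, fixed flat on the bench, turned up to 20 degrees either way.
- small_top (a point): Small round key, off-white, 20 mm across, not to be pressed. Heights, travel, spring and point as for the large round key. Each key is in the middle of its own 68 mm square, 6 mm thick black plate; plates stand two by two, 74 mm apart, any key in any place.

How it is judged:
By the outcome, as a careful person would: the job done as asked, in the order asked, and still so for the second after the job is handed in, with the robot touching nothing.
It also fails if it takes over 29 s, if anything falls off the work surface, if the arm or the gripper's body presses on something with over 40 N, if the wrist force passes 120 N, or if a joint passes its speed limit or range.

ROBOT

A 7-joint arm with a two-finger parallel gripper is mounted at the origin on the work surface. World frame = base frame: x ahead of the robot, y to its left, z up, the work surface at z = 0. Lengths are in m, angles in rad, forces in N, time in s.
With the tool pointing down it reaches from about 0.425 to 0.925 m from the base axis. Payload 6.8 kg.
Tool frame: the origin (TCP) lies midway between the tips of the shut fingers; the grasp point (between the pads) lies 19 mm behind it; z points along the fingers, y is the direction in which the jaws open and shut (so a half turn about z gives the same grasp; the last joint's range is limited). The gripper opens to 85 mm and grips with 20 to 120 N. Pads are 22 mm wide; open, the fingers measure 114 mm over their backs; the gripper's body (76 mm by 85 mm) begins 54 mm behind the grasp point. The pads swing forward as they close: fully open they stand 13 mm farther back than shut.
Start: joints at [-1.391, 0.477, 0.022, 1.555, -0.011, 1.109, -0.083], TCP at [0.192, 0.647, 0.231] pointing down, gripper open.
Joint ranges: [-2.96, 2.96], [-0.34, 2.1], [-1.41, 1.46], [0.24, 2.44], [-1.37, 4.51], [0.17, 1.92], [-2.96, 2.96]. Speed limits (rad/s): [2.39, 2.39, 3.14, 3.14, 3.14, 3.14, 3.14].

INTERFACE

Orientations are given as a rotation vector (axis times angle).
In Python, from bench import r gives the robot as it stands. The module is installed in compiled form; this text tells all that it offers.
- The arm moves only by the tool apply_moves, never from a script. Its argument "plan" is a list that holds one entry, the list of rows, each a list of 7 numbers: the turn, a rotation vector about the tool's x, y, z scaled (see below), then the shift along the tool's x, y, z scaled (see below), then the closure, from -1 (fully open) to 1 (shut). In form: [[[wx, wy, wz, tx, ty, tz, grip], ...]]. A call has 1 to 12 rows; each row is the pose to reach, as a shift and turn from the pose commanded when the call began, along the tool's axes at that moment, turning the shorter way round; what a row does not reach only later rows make up. The controller multiplies each number of a shift by 0.4 m and each number of a turn by 180 degrees. A row lasts 1/12 s, in which the tool goes at most 41.7 mm and 7.16 degrees, less where a joint would pass 70% of its speed; a pose out of reach is approached as far as the arm can. A call with a number of a shift or a turn outside -1 to 1 is refused whole. A call with a gripper value outside its range is refused whole. The fingers move at their own pace and stop on an object; "force" is the grip in N (left out, the last holds). Time passes only in rows, so rows that repeat a pose let the fingers close. It gives the time, the measured TCP pose, the force and the opening at its end, in the units of the state.
- r.get_obs(): the state, without advancing time (a new reading comes with each control period).
- r.grab_frame(name): name is "side" or "top" or "wrist"; returns a dict with "pixels" (384x512x3 uint8, blue, green, red), "fx", "fy", "cx", "cy" (pixels), "pose" (4x4, takes a point from camera to world coordinates). Camera axes: x right, y up, looking along -z (the intrinsics and any distortion apply to the point x, -y, -z); pixel columns grow to the right and rows downward; lengths in m; the calibration is good to about 2 mm. A picture is of the moment at which its call begins. There is no depth.
- r.hand_in(): hands the job in, once; it reports no verdict.
The state is a dict: "clock": time; "joints": joint angles; "qvel": joint speeds; "tau": joint torques, N m; "tcp_pos": TCP position; "orientation": TCP orientation; "contact_force": force on the tool from outside, world axes, zero at the start; "moment": the same for the moment, N m; "grip_width": finger opening in m.
Only numpy, scipy, OpenCV 4.12 (cv2) and the standard library are available. Lean on these libraries where they do the work, as an engineer would, in place of code of your own. Each camera call takes 0.05 s, during which the arm holds its last target. There are 200 camera calls.

## Working session

There is one attempt and no reset: what is moved stays moved. The work goes in short steps, Python scripts to look and compute and a tool call to move; the robot and the scene stay as the last step left them, time stands still between calls to the robot, and variables do not carry over. Pictures are saved under pics/ and viewed, on a budget of 10 in all, crops included, one or two more only if the job needs it, and the job is handed in when it is done.

Besides the shell and the picture viewer there is one more tool, called as name(argument=value, ...), one argument or row to a line, values as JSON. apply_moves: Moves the arm, as the interface text tells. Its arguments: {"type":"object","properties":{"plan":{"type":"array","items":{"type":"array","items":{"type":"array","items":{"type":"number","minimum":-1,"maximum":1}}}},"force":{"type":"number"}},"required":["plan"]}

```bash
mkdir -p pics; python3 - <<'E'
from bench import r
import cv2,pickle,numpy as np
o=r.get_obs();print(o)
for n in("top","side"):
    f=r.grab_frame(n);pickle.dump(f,open(n+'.pkl','wb'));cv2.imwrite(f'pics/{n}0.png',f['pixels'])
    print(n,f.keys(),f['fx'],f['fy'],f['cx'],f['cy'],np.round(f['pose'],4).tolist())
E
```

```text
{'clock': 0.0, 'joints': array([-1.39110326,  0.47777568,  0.022312  ,  1.55642004, -0.01148507,
        1.10931841, -0.08307444]), 'qvel': array([-8.53308790e-04, -7.16414689e-04, -6.20405751e-04,  4.74911762e-05,
        1.96830630e-04, -7.98461981e-04, -1.51686918e-03]), 'tau': array([-3.84055802e-04, -5.96436954e+01,  1.60756007e+00, -2.81199986e+01,
        1.24858349e-02,  9.02235130e-03, -1.86666426e-05]), 'tcp_pos': array([0.19142565, 0.64668148, 0.23035483]), 'orientation': array([-4.50365255e-01, -3.10901642e+00,  2.81046050e-03]), 'contact_force': array([-2.09988445, -0.06667408,  0.30563712]), 'moment': array([-0.02809377, -0.00177348,  0.02093571]), 'grip_width': 0.0854174814737546}
top dict_keys(['pixels', 'fx', 'fy', 'cx', 'cy', 'pose']) 446.9397194508235 446.9397194508235 256.09868615474164 203.61505416715008 [[-0.0512, 0.9762, -0.2107, 0.4054], [-0.9987, -0.0488, 0.0164, 0.0444], [0.0057, 0.2112, 0.9774, 0.7674], [0.0, 0.0, 0.0, 1.0]]
side dict_keys(['pixels', 'fx', 'fy', 'cx', 'cy', 'pose']) 383.30171938739795 383.30171938739795 254.95427893403735 193.43807932091565 [[-0.8046, 0.3528, -0.4776, 0.2455], [-0.5937, -0.4931, 0.6359, 0.4729], [-0.0112, 0.7952, 0.6062, 0.5102], [0.0, 0.0, 0.0, 1.0]]
```

View pics/top0.png

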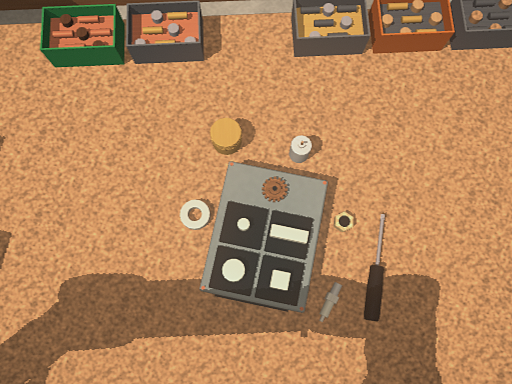

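View pics/side0.png

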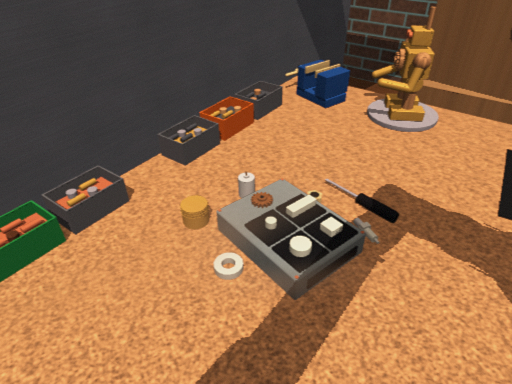

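The top view shows the small round key at about (243,224), the bar at (289,234), the large round key at (233,270) and the square at (280,280). In the side view the large round key is at (301,245) and the bar at (302,205). Next I'll refine these by segmentation and intersect the rays with z = 0.07.

```bash
cat > h.py <<'E'
import cv2,pickle,numpy as np
def ray(f,u,v):
    P=f['pose'];d=P[:3,:3]@np.array([(u-f['cx'])/f['fx'],-(v-f['cy'])/f['fy'],-1]);return P[:3,3],d
def plane(f,u,v,z=.07):
    c,d=ray(f,u,v);return c+d*(z-c[2])/d[2]
def blob(f,u,v,tol=60):
    p=f['pixels'].astype(int);m=(np.abs(p-p[int(v),int(u)]).sum(2)<tol).astype(np.uint8)
    _,l,s,c=cv2.connectedComponentsWithStats(m);i=l[int(v),int(u)];return c[i],s[i]
E
python3 - <<'E'
from h import *
S={'top':dict(small=(243,224),bar=(289,234),round=(233,270),square=(280,280)),'side':dict(small=(271,221),bar=(302,205),round=(301,243),square=(331,225))}
for n in S:
    f=pickle.load(open(n+'.pkl','rb'));q={}
    for k,(u,v) in S[n].items():
        c,s=blob(f,u,v);q[k]=plane(f,*c);print(n,k,c.round(1),s,q[k].round(4))
    for a,b in(('round','small'),('square','bar'),('small','bar'),('round','square')):
        d=(q[b]-q[a])[:2];print(a,b,np.hypot(*d).round(4),np.degrees(np.arctan2(d[1],d[0])).round(1))
im=cv2.imread('pics/top0.png')[150:320,190:340];cv2.imwrite('pics/c.png',cv2.resize(im,None,fx=3.5,fy=3.5,interpolation=2))
E
```

```text
top small [243.1 223.4] [238 218  11  12 101] [0.5248 0.0549 0.07  ]
top bar [288.9 233. ] [270 224  38  19 430] [ 0.5058 -0.0165  0.07  ]
top round [233.1 269.5] [223 259  21  22 372] [0.4533 0.0736 0.07  ]
top square [279.8 279.5] [271 270  19  20 291] [0.4344 0.0023 0.07  ]
round small 0.0739 -14.7
square bar 0.0738 -14.8
small bar 0.0739 -104.9
round square 0.0738 -104.8
side small [270.6 219.8] [266 217  10   7  51] [0.5255 0.056  0.07  ]
side bar [300.9 203. ] [287 195  29  17 192] [ 0.5068 -0.0144  0.07  ]
side round [300.3 243.1] [291 236  20  15 239] [0.4541 0.075  0.07  ]
side square [331.4 223.8] [322 217  20  14 154] [0.4351 0.0039 0.07  ]
round small 0.0739 -14.9
square bar 0.074 -14.3
small bar 0.0729 -104.8
round square 0.0736 -105.0
```

View pics/c.png

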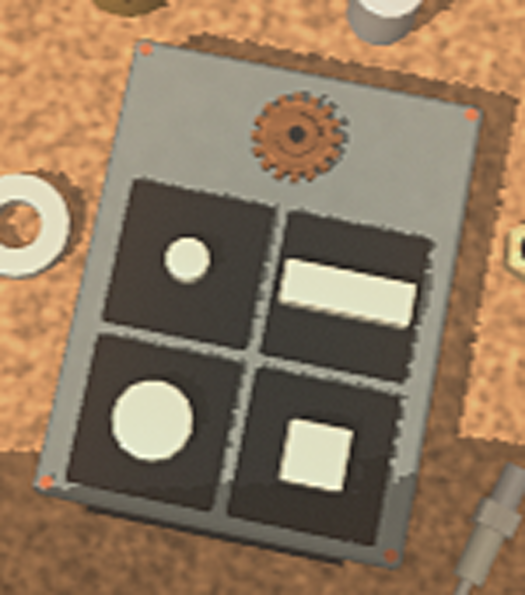

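The spacing comes out at 73.9 mm in both views (74 expected), the yaw is -14.8°, and the two views agree within 2 mm. The crop confirms the shapes: large round at lower left, bar at upper right. Targets are round (0.454, 0.074) and bar (0.506, -0.0155). I'll shut the fingers and travel high.

apply_moves(
  plan=[
    [[0, 0, 0, -0.6, -0.69, 0.1, 1], [0, 0, 0, -0.6, -0.69, 0.1, 1], [0, 0, 0, -0.6, -0.69, 0.1, 1], [0, 0, 0, -0.6, -0.69, 0.1, 1], [0, 0, 0, -0.6, -0.69, 0.1, 1], [0, 0, 0, -0.6, -0.69, 0.1, 1], [0, 0, 0, -0.6, -0.69, 0.1, 1], [0, 0, 0, -0.6, -0.69, 0.1, 1], [0, 0, 0, -0.6, -0.69, 0.1, 1], [0, 0, 0, -0.6, -0.69, 0.1, 1], [0, 0, 0, -0.6, -0.69, 0.1, 1], [0, 0, 0, -0.6, -0.69, 0.1, 1]],
  ],
)

```text
clock: 1.1
tcp_pos: [0.3432, 0.3151, 0.1914]
orientation: [-0.45, -3.109, -0.001]
contact_force: [0.1, 0.5, -0.2]
grip_width: 0.0002
```

```bash
cat > to.py <<'E'
import sys,numpy as np
from bench import r
from scipy.spatial.transform import Rotation as R
o=r.get_obs();t=np.array(eval(sys.argv[1]));Q=R.from_rotvec(o['orientation'])
print('tcp',o['tcp_pos'].round(4),'F',o['contact_force'].round(2),'w',o['grip_width'].round(4),'t',round(o['clock'],2))
print('shift units',(Q.inv().apply(t-o['tcp_pos'])/.4).round(4));print(Q.as_matrix().round(3).tolist(),o['joints'].round(2))
E
python3 to.py "[.454,.0743,.11]"
```

```text
Traceback (most recent call last):
  File "to.py", line 5, in <module>
    print('tcp',o['tcp_pos'].round(4),'F',o['contact_force'].round(2),'w',o['grip_width'].round(4),'t',round(o['clock'],2))
                                                                          ^^^^^^^^^^^^^^^^^^^^^
AttributeError: 'float' object has no attribute 'round'
```

```bash
sed -i "s/o\['grip_width'\].round(4)/round(o['grip_width'],4)/" to.py
python3 to.py "[.454,.0743,.11]"
```

```text
tcp [0.3432 0.3151 0.1914] F [ 0.08  0.55 -0.22] w 0.0002 t 1.1
shift units [-0.4366 -0.4987  0.2031]
[[-0.959, 0.284, -0.0], [0.284, 0.959, 0.001], [0.0, 0.0, -1.0]] [-0.99  0.18  0.13  2.09 -0.03  0.88  0.44]
```

apply_moves(
  plan=[
    [[0, 0, 0, -0.437, -0.499, 0.203, 1], [0, 0, 0, -0.437, -0.499, 0.203, 1], [0, 0, 0, -0.437, -0.499, 0.203, 1], [0, 0, 0, -0.437, -0.499, 0.203, 1], [0, 0, 0, -0.437, -0.499, 0.203, 1], [0, 0, 0, -0.437, -0.499, 0.203, 1], [0, 0, 0, -0.437, -0.499, 0.203, 1], [0, 0, 0, -0.437, -0.499, 0.203, 1], [0, 0, 0, -0.437, -0.499, 0.203, 1], [0, 0, 0, -0.437, -0.499, 0.203, 1], [0, 0, 0, -0.437, -0.499, 0.203, 1], [0, 0, 0, -0.437, -0.499, 0.203, 1]],
  ],
)

```text
clock: 2.1
tcp_pos: [0.4543, 0.0754, 0.1104]
orientation: [0.445, 3.11, 0.001]
contact_force: [-0.3, -0.4, -0.2]
grip_width: 0.0004
```

```bash
python3 to.py "[.454,.0743,.074]"; python3 -c "
from bench import r
import cv2
cv2.imwrite('pics/s1.png',cv2.resize(r.grab_frame('side')['pixels'][130:300,190:390],None,fx=3.5,fy=3.5,interpolation=2))"
```

```text
tcp [0.4543 0.0754 0.1104] F [-0.29 -0.44 -0.21] w 0.0004 t 2.1
shift units [-0.0002 -0.003   0.0909]
[[-0.96, 0.281, 0.0], [0.281, 0.96, 0.001], [-0.0, 0.001, -1.0]] [-0.53  0.3   0.27  2.18 -0.13  0.67  1.12]
```

View pics/s1.png

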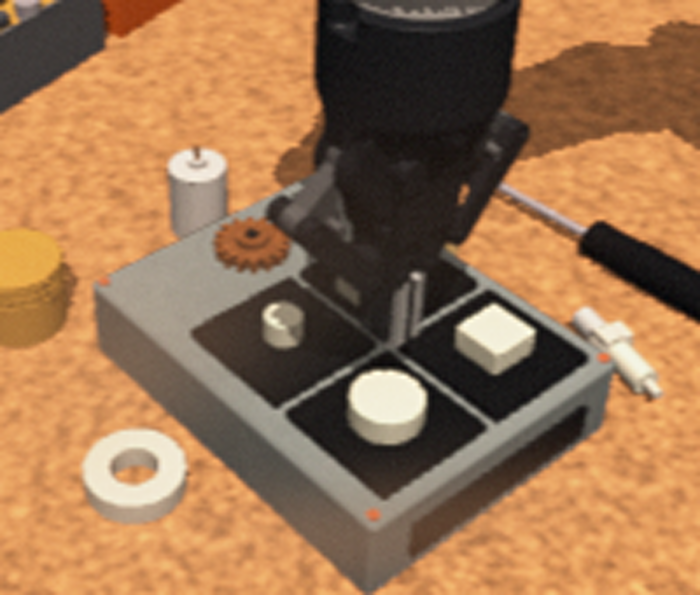

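The picture shows the shut fingertips at about crop (398,343), with the round key's top at (387,400). I'll check that against the projected TCP.

```bash
python3 - <<'E'
from h import *
f=pickle.load(open('side.pkl','rb'));P=np.linalg.inv(f['pose'])
def pr(p):
    c=P@np.r_[p,1];u,v=f['cx']+f['fx']*c[0]/-c[2],f['cy']-f['fy']*c[1]/-c[2];return np.round([(u-190)*3.5,(v-130)*3.5])
x=np.array([-.96,.281,0])*.011;y=np.array([.281,.96,0])*.014;t=np.array([.4543,.0754,.1104])
print('tcp',pr(t),[pr(t+a*x+b*y) for a in(-1,1) for b in(-1,1)],'key',pr([.4537,.0743,.07]))
E
```

```text
tcp [391. 331.] [array([397., 305.]), array([351., 331.]), array([431., 331.]), array([384., 358.])] key [388. 395.]
```

The projection agrees. Next is a slow descent to about z = 0.064 to read the force.

apply_moves(
  plan=[
    [[0, 0, 0, 0, -0.003, 0.05, 1], [0, 0, 0, 0, -0.003, 0.085, 1], [0, 0, 0, 0, -0.003, 0.096, 1], [0, 0, 0, 0, -0.003, 0.1, 1], [0, 0, 0, 0, -0.003, 0.105, 1], [0, 0, 0, 0, -0.003, 0.11, 1], [0, 0, 0, 0, -0.003, 0.116, 1], [0, 0, 0, 0, -0.003, 0.116, 1], [0, 0, 0, 0, -0.003, 0.116, 1]],
  ],
)

```text
clock: 2.9
tcp_pos: [0.4542, 0.0727, 0.064]
orientation: [0.45, 3.109, 0.001]
contact_force: [-1.8, 2.0, 3.7]
grip_width: 0.0
```

apply_moves(
  plan=[
    [[0, 0, 0, 0, 0, 0.0025, 1], [0, 0, 0, 0, 0, 0.005, 1], [0, 0, 0, 0, 0, 0.0065, 1], [0, 0, 0, 0, 0, 0.0065, 1], [0, 0, 0, 0, 0, 0.0065, 1]],
  ],
)

```text
clock: 3.32
tcp_pos: [0.4542, 0.0727, 0.0619]
orientation: [0.45, 3.109, 0.001]
contact_force: [-4.8, 1.8, 15.0]
grip_width: 0.0001
```

z has stalled at 0.0619 with 15 N, so the key is at its hard stop. I'll push slightly more to confirm, then lift.

apply_moves(
  plan=[
    [[0, 0, 0, 0, 0, 0.0015, 1], [0, 0, 0, 0, 0, 0.0015, 1], [0, 0, 0, 0, 0, 0.0015, 1]],
  ],
)

```text
clock: 3.57
tcp_pos: [0.4542, 0.0727, 0.0618]
orientation: [0.451, 3.109, 0.002]
contact_force: [-6.4, 1.4, 22.3]
grip_width: -0.0001
```

apply_moves(
  plan=[
    [[0, 0, 0, 0, 0, -0.02, 1], [0, 0, 0, 0, 0, -0.06, 1], [0, 0, 0, 0, 0, -0.12, 1], [0, 0, 0, 0, 0, -0.12, 1], [0, 0, 0, 0, 0, -0.12, 1]],
  ],
)

```text
clock: 3.98
tcp_pos: [0.4552, 0.0723, 0.1094]
orientation: [0.45, 3.106, 0.002]
contact_force: [0.1, -0.3, -0.8]
grip_width: 0.0005
```

```bash
python3 to.py "[.506,-.0153,.1]"; python3 -c "
from bench import r
import cv2
cv2.imwrite('pics/s2.png',cv2.resize(r.grab_frame('side')['pixels'][130:300,190:390],None,fx=3.5,fy=3.5,interpolation=2))"
```

```text
tcp [0.4552 0.0723 0.1094] F [ 0.1  -0.25 -0.83] w 0.0005 t 3.98
shift units [-0.1838 -0.1741  0.0237]
[[-0.959, 0.284, 0.003], [0.284, 0.959, 0.001], [-0.003, 0.002, -1.0]] [-0.53  0.31  0.28  2.18 -0.13  0.67  1.12]
```

View pics/s2.png

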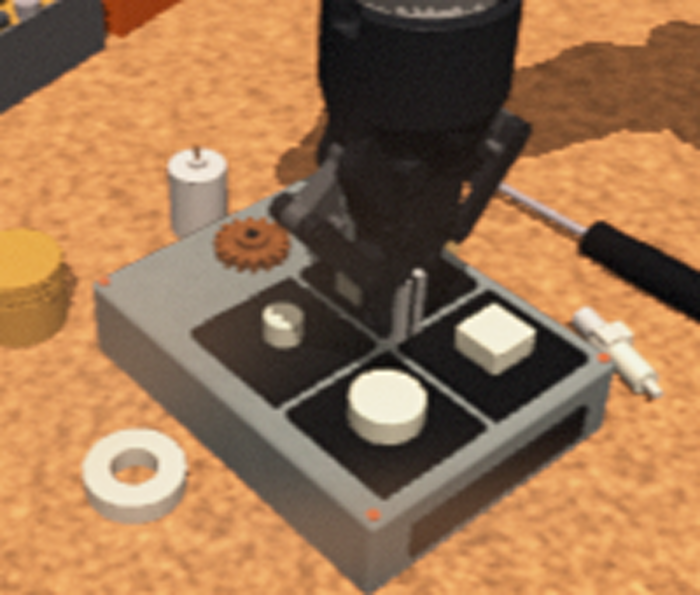

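The round key bottomed (22 N at z = 0.0618) and is back at its original height, with its top at crop (386,398). On to above the bar.

apply_moves(
  plan=[
    [[0, 0, 0, -0.184, -0.174, 0.0, 1], [0, 0, 0, -0.184, -0.174, 0.0, 1], [0, 0, 0, -0.184, -0.174, 0.0, 1], [0, 0, 0, -0.184, -0.174, 0.0, 1], [0, 0, 0, -0.184, -0.174, 0.0, 1], [0, 0, 0, -0.184, -0.174, 0.0, 1], [0, 0, 0, -0.184, -0.174, 0.0, 1]],
  ],
)

```text
clock: 4.62
tcp_pos: [0.5038, -0.014, 0.1078]
orientation: [-0.447, -3.108, -0.0]
contact_force: [0.4, -0.6, -0.1]
grip_width: -0.0003
```

```bash
python3 to.py "[.506,-.0155,.064]"
```

```text
tcp [ 0.5038 -0.014   0.1078] F [ 0.39 -0.59 -0.15] w -0.0003 t 4.62
shift units [-0.0065 -0.002   0.1095]
[[-0.959, 0.282, -0.002], [0.282, 0.959, 0.0], [0.002, -0.0, -1.0]] [-0.34  0.37  0.3   2.08 -0.17  0.71  1.35]
```

apply_moves(
  plan=[
    [[0, 0, 0, -0.004, -0.001, 0.04, 1], [0, 0, 0, -0.004, -0.001, 0.075, 1], [0, 0, 0, -0.004, -0.001, 0.09, 1], [0, 0, 0, -0.004, -0.001, 0.095, 1], [0, 0, 0, -0.004, -0.001, 0.1, 1], [0, 0, 0, -0.004, -0.001, 0.105, 1], [0, 0, 0, -0.004, -0.001, 0.109, 1], [0, 0, 0, -0.004, -0.001, 0.109, 1], [0, 0, 0, -0.004, -0.001, 0.109, 1]],
  ],
)

```text
clock: 5.37
tcp_pos: [0.5064, -0.0158, 0.0653]
orientation: [0.45, 3.109, 0.001]
contact_force: [-1.3, 2.3, 2.8]
grip_width: -0.0002
```

apply_moves(
  plan=[
    [[0, 0, 0, 0, 0, 0.004, 1], [0, 0, 0, 0, 0, 0.007, 1], [0, 0, 0, 0, 0, 0.01, 1], [0, 0, 0, 0, 0, 0.0115, 1], [0, 0, 0, 0, 0, 0.0115, 1], [0, 0, 0, 0, 0, 0.0115, 1]],
  ],
)

```text
clock: 5.87
tcp_pos: [0.5066, -0.0159, 0.0618]
orientation: [0.451, 3.109, 0.002]
contact_force: [-7.3, 2.9, 21.8]
grip_width: 0.0001
```

The bar is at its stop too (z = 0.0618, 22 N). Lift straight up and check.

apply_moves(
  plan=[
    [[0, 0, 0, 0, 0, -0.02, 1], [0, 0, 0, 0, 0, -0.08, 1], [0, 0, 0, 0, 0, -0.18, 1], [0, 0, 0, 0, 0, -0.28, 1], [0, 0, 0, 0, 0, -0.35, 1], [0, 0, 0, 0, 0, -0.35, 1], [0, 0, 0, 0, 0, -0.35, 1], [0, 0, 0, 0, 0, -0.35, 1]],
  ],
)

```text
clock: 6.53
tcp_pos: [0.5059, -0.0164, 0.1997]
orientation: [-0.451, -3.109, 0.0]
contact_force: [0.1, -0.7, -0.7]
grip_width: 0.0
```

```bash
python3 to.py "[.5,0,.2]"; python3 -c "
from bench import r
import cv2
cv2.imwrite('pics/s3.png',cv2.resize(r.grab_frame('side')['pixels'][130:300,190:390],None,fx=3.5,fy=3.5,interpolation=2))"
```

```text
tcp [ 0.5059 -0.0164  0.1997] F [ 0.14 -0.74 -0.73] w 0.0 t 6.53
shift units [ 0.0258  0.0351 -0.0007]
[[-0.959, 0.284, -0.0], [0.284, 0.959, -0.0], [0.0, -0.0, -1.0]] [-0.38  0.24  0.34  2.01 -0.1   0.91  1.29]
```

View pics/s3.png

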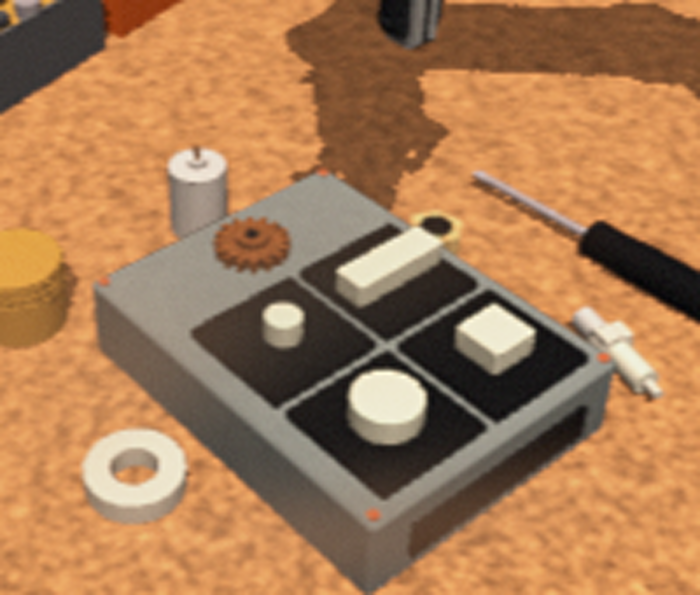

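All four keys stand at full height: bar at crop (388,262), round at (386,398), square at (494,335), small at (284,318). The gripper is well clear above.

```bash
python3 -c "
from bench import r
print(r.hand_in())"
```

```text
the job is handed in; nothing more can be done
None
```

I pressed the large round key, let it spring back, then pressed the long bar key the same way, and handed the job in at about 6.6 s.

- **Full travel:** both keys went to their hard stop. The tip stalled at z ≈ 0.0618 m with about 22 N, against 0.062 m expected.
- **Spring-back:** the last side picture shows all four keys at full height. The gripper was about 130 mm above the keypad with contact force near zero.
- **Other keys:** the square and small round keys were never approached with the tool down.
- **Measurements:** the two cameras agreed within 2 mm on the key positions, and key spacing came out at 73–74 mm against the 74 mm given. No check failed.

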